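Take the sprung tweezers from the vise and hold them at the marked gap

TASK

Slide the small vise's moving jaw fully open by its upright black tab, then take the sprung tweezers by their two black grip pads and lift them at least 10 cm above the bench top, keeping them level. Squeeze them until the red pointer stands against the orange band on their gauge bar, and keep that gap steady: finish while still holding them there in the air, with the jaw left open. Leave the bottle, the air cap, the marker and the mouse where they are.

Things in the scene. Friction and masses are not known exactly. Their poses are not given: they have to be found in the camera images.
- vise: Green bench vise bolted to the bench, 180 x 142 mm. Origin on the bench top under the tweezers' heel; x = along the tweezers, heel to tips; y = across, to the fixed jaw (51 mm high). Heel lies on a bed (x -16 to 20 mm), legs on a rubber rest (x 117 to 127 mm), both 30 mm high; between them, under the grip pads, is only a 6 mm base plate. Jaw and tab lie at x -33 to 37 mm.
- jaw (a joint): Opening of the light grey moving jaw: 0 m = closed on the heel, 0.030 m = fully open (end stop). Slides along the vise's -y with about 3 N of friction, stays where left. Its steel lip (46 to 51 mm above the bench) covers up to 8 mm of the heel when closed, so the tweezers cannot be lifted out until it has slid back.
- jaw_tab (a point): Centre of the free part of the upright black pull tab on the moving jaw: 26 mm (vise x) by 12 mm (vise y) thick, rising from the jaw's top at z = 51 mm to 87 mm; this point is at z = 70 mm and moves with the jaw.
- grip (a point): Reference point of the steel tweezers (180 mm long, 90 to 150 g, balancing at this point), between the black ribbed grip pads, 7 mm above the underside (37 mm above the bench at the start), 85 mm from the heel's pivot towards the tips. x = heel to tips, y = across towards the rigid leg, z = up. The rigid leg's pad has its outer face 14 mm away in +y.
- pad (a point): Centre of the outer face of the sprung leg's black pad, the one at -y; moves with that leg. Pads are 36 mm long (x), 14 mm high; their outer faces are 38 mm apart at rest (the middle between them is then 5 mm from grip, in -y), 28 mm apart and parallel at joint leg = 0.12. Squeezing to the marked gap takes 5 to 10 N at the pads.
- leg (a joint): Angle (rad) by which the sprung leg (the one at -y) is squeezed in about the pivot in the heel: 0 = at rest, open; 0.19 = fully squeezed. Linear spring, 6 N m per rad, springs back when released. The other leg is rigid with the heel and carries the gauge bar.
- pointer (a point): Red pointer (3 mm wide upright pin) on the sprung leg near its tip, beside the gauge bar; 147 mm from the pivot, 62 mm beyond the grip point. At rest it is 12 to 22 mm short of the band (on its -y side). It moves about 1.7 mm for each mm the pads come together.
- mark (a point): Centre of the orange band, 5 mm wide, clamped on the aluminium gauge bar that crosses over the legs near the tips, at the pointer's height and x; it does not slide by itself. Site axes parallel to those of grip: the pointer is at the mark when both have the same y.
- by_dropper_1_c (a point): Bystander: dosing bottle with yellow-brown contents and white nozzle, 47 mm across, 147 mm tall, standing; this point is half-way up.
- by_air_cap_1_c (a point): Bystander: small grey metal air cap with two horns, 27 mm across, 16 mm high; this point is 7 mm up.
- by_marker_1_c (a point): Bystander: white marker pen with red cap, lying, 17 x 123 x 18 mm; this point is its centre.
- by_mouse_c (a point): Bystander: grey computer mouse, 110 x 62 x 37 mm; this point is half-way up.

How it is judged:
By the outcome, as a careful person would: the job done as asked, in the order asked, and still so for the second after the job is handed in, while the arm keeps its last pose, push and grip.
It also fails if it takes over 48 s, if anything falls off the work surface, if the arm or the gripper's body presses on something with over 40 N, if the wrist force passes 120 N, or if a joint passes its speed limit or range.

ROBOT

A 6-joint arm with a two-finger parallel gripper is mounted at the origin on a cart in front of the work surface, level with it; the furniture and walls round the work are solid. World frame = base frame: x ahead of the robot, y to its left, z up, the work surface at z = 0. Lengths are in m, angles in degrees, forces in N, time in s.
With the tool pointing down it reaches from about 0.375 to 0.9 m from the base axis. Payload 3.1 kg.
Tool frame: the origin (TCP) lies at the very end of the fingers, on their centre line; the grasp point (between the pads) lies 19 mm behind it (bot.tcp_to_grasp is the distance from the TCP to the grasp point, in m); z points along the fingers, y is the direction in which the jaws open and shut (so a half turn about z gives the same grasp; the last joint's range is limited). The gripper opens to 87 mm and grips with 3 to 60 N. Pads are 19 mm wide; open, the fingers measure 117 mm over their backs; the gripper's body (75 mm by 190 mm) begins 51 mm behind the grasp point.
Start: joints at [52.855, 30.224, 82.088, -0, 67.689, -10.227], TCP at [0.283, 0.557, 0.223] pointing down, gripper open.
Joint ranges: [-176.69, 176.69], [-43.24, 126.21], [12.49, 139.97], [-82, 262], [0, 151.66], [-163.58, 163.58]. Speed limits (degrees/s): [159.86, 159.86, 180, 180, 180, 180].

INTERFACE

Orientations are given as a 3x3 rotation matrix whose columns are the frame's x, y, z axes.
In Python, from rig import telemetry, eyes, order, bot gives the robot as it stands. The module is installed in compiled form; this text tells all that it offers.
- The arm moves only by the tool servo_tool, never from a script. Its argument "targets" is a list of rows, each a list of 2 entries, a list of its own where there are three numbers: the shift along the tool's x, y, z in m, then the turn, a rotation vector about the tool's x, y, z in rad. In form: [[[tx, ty, tz], [wx, wy, wz]], ...]. A call has 1 to 12 rows; each row is the pose to reach, as a shift and turn from the pose commanded when the call began, along the tool's axes at that moment; what a row does not reach only later rows make up. A row lasts 1/8 s, in which the tool goes at most 62.5 mm and 10.7 degrees, less where a joint would pass 70% of its speed; a pose out of reach is approached as far as the arm can. A call with a gripper value outside its range is refused whole. "gripper" is the finger opening in m, from 0 to 0.087, set as the call begins (left out, the last holds). The fingers move at their own pace and stop on an object; the grip force is fixed at half the most. Time passes only in rows, so rows that repeat a pose let the fingers close. It gives the time, the measured TCP pose, the force and the opening at its end, in the units of the state.
- telemetry.read_state(): the state, without advancing time (a new reading comes with each control period).
- eyes.capture(name): name is "side" or "top" or "wrist"; returns a dict with "pixels" (400x640x3 uint8, blue, green, red), "intrinsics" (3x3 intrinsics, pixels), "extrinsics" (4x4, takes a point from camera to world coordinates); the wrist camera has in their place "T_tool_cam" (4x4, takes a point from camera to tool coordinates, whose origin is the TCP and whose axes are the flange's). Camera axes: x right, y down, z forward; pixel columns grow to the right and rows downward; lengths in m; the calibration is good to about 2 mm. A picture is of the moment at which its call begins: read the wrist's pose just before it. There is no depth.
- order.hand_in(): hands the job in, once; it reports no verdict.
The state is a dict: "time_s": time; "joint_positions": joint angles; "qvel": joint speeds; "tau": joint torques, N m; "position": TCP position; "tcp_rot": TCP orientation; "force": force on the tool from outside, world axes, zero at the start; "moment": the same for the moment, N m; "opening": opening from 0.0 (shut) to 1.0 (fully open).
Only numpy, scipy, OpenCV 4.12 (cv2) and the standard library are available. Lean on these libraries where they do the work, as an engineer would, in place of code of your own. Each camera call takes 0.05 s, during which the arm holds its last target. There are 200 camera calls.

## Working session

There is one attempt and no reset: what is moved stays moved. The work goes in short steps, Python scripts to look and compute and a tool call to move; the robot and the scene stay as the last step left them, time stands still between calls to the robot, and variables do not carry over. Pictures are saved under pics/ and viewed, about 8 in all and at most 12, crops included, and the job is handed in when it is done.

Besides the shell and the picture viewer there is one more tool, called after ">>>" as name([rows], argument=value, ...), one row to a line, values as JSON. servo_tool: Moves the arm, as the interface text tells. Its arguments: {"type":"object","properties":{"targets":{"type":"array","items":{"type":"array"}},"gripper":{"type":"number"}},"required":["targets"]}

```bash
mkdir -p pics
cat > h.py <<'E'
import numpy as np, cv2
from rig import telemetry, eyes, order, bot
def cap(n):
    s=telemetry.read_state(); c=eyes.capture(n); K=np.array(c["intrinsics"])
    if n=="wrist":
        T=np.eye(4);T[:3,:3]=s["tcp_rot"];T[:3,3]=s["position"];E=T@np.array(c["T_tool_cam"])
    else: E=np.array(c["extrinsics"])
    return np.array(c["pixels"]),K,E
def onz(uv,K,E,z):
    d=E[:3,:3]@np.linalg.solve(K,[uv[0],uv[1],1.]); o=E[:3,3]
    return o+d*(z-o[2])/d[2]
def proj(p,K,E):
    q=E[:3,:3].T@(np.array(p)-E[:3,3]); q=K@q; return q[:2]/q[2]
E
python3 - <<'E'
from h import *
a,K,E=cap("top"); b,K2,E2=cap("side")
cv2.imwrite("pics/top.png",a);cv2.imwrite("pics/side.png",b)
np.savez("cal.npz",K=K,E=E,K2=K2,E2=E2)
s=telemetry.read_state();print(s["position"],s["tcp_rot"],s["time_s"],s["opening"],s["force"]);print(E,E2,K[0,0],K2[0,0],bot.tcp_to_grasp)
E
```

```text
[0.28251208 0.55676209 0.22167101] [[-8.91666792e-01  4.52690801e-01 -1.17042304e-03]
 [ 4.52692185e-01  8.91665510e-01 -1.55065827e-03]
 [ 3.41657128e-04 -1.91251185e-03 -9.99998113e-01]] 0.1 0.9985696776400478 [-0.60302097  0.15180529 -0.40807333]
[[ 0.01015276 -0.9982333   0.05854228  0.4955902 ]
 [-0.99976152 -0.01126546 -0.01870802  0.09980546]
 [ 0.01933448 -0.05833838 -0.99810962  0.91663361]
 [ 0.          0.          0.          1.        ]] [[ 0.99987788 -0.01557818  0.00124018  0.53012235]
 [-0.00700305 -0.37571216  0.92670995 -0.81933902]
 [-0.0139705  -0.92660547 -0.37577537  0.45681027]
 [ 0.          0.          0.          1.        ]] 424.61211832097615 417.6181570111333 0.0187
```

View pics/top.png

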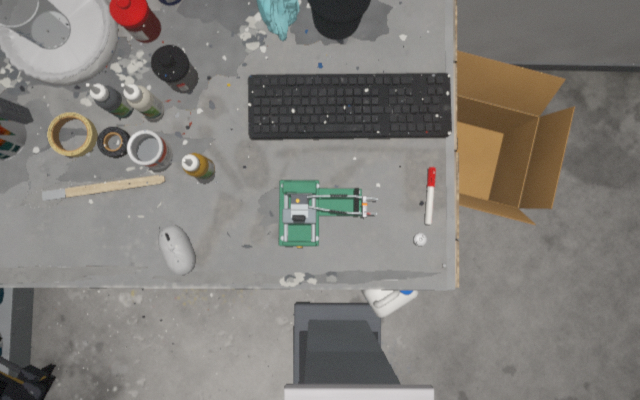

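View pics/side.png

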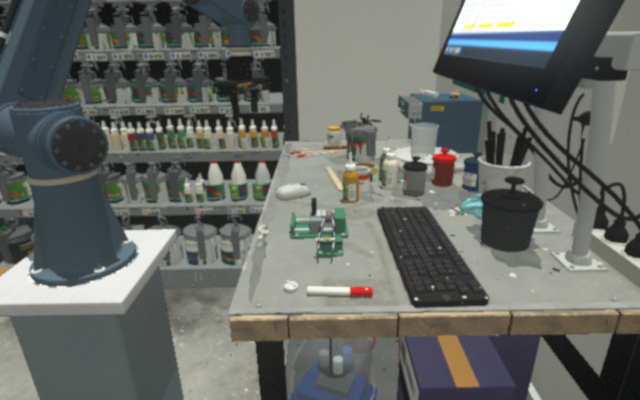

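Top view: green vise at px (280–375, 180–245), with the tweezers pointing right (world −y), the bottle at (195,165), the mouse at (177,248), the marker at (430,195) and the cap at (420,240). I'll enlarge the vise.

Run:
```python
from h import *
a=cv2.imread("pics/top.png");d=np.load("cal.npz");K,E=d["K"],d["E"]
cv2.imwrite("pics/topc.png",cv2.resize(a[170:255,270:385],None,fx=6.9,fy=6.9,interpolation=cv2.INTER_CUBIC))
h=cv2.cvtColor(a,cv2.COLOR_BGR2HSV)
g=cv2.inRange(h,(60,90,40),(90,255,255));g[:170]=0;g[255:]=0;g[:,:270]=0;g[:,385:]=0
n,l,st,ce=cv2.connectedComponentsWithStats(g)
for i in range(1,n):
  if st[i,4]>30: print(st[i],ce[i])
c=max(cv2.findContours(g,0,1)[0],key=cv2.contourArea);print(cv2.minAreaRect(c))
for uv in [(280,180),(280,246),(319,246),(319,180),(365,190)]: print(uv,onz(uv,K,E,.006).round(4))
```

```text
[280 181  74  55 692] [305.12138728 191.92774566]
[317 198  37  13 394] [336.26395939 203.66243655]
[316 211  20  24  78] [321.17948718 217.66666667]
[279 224  39  22 492] [298.79268293 235.41056911]
((316.5, 208.0), (54.0, 73.0), 90.0)
(280, 180) [0.589  0.1748 0.006 ]
(280, 246) [0.4478 0.1726 0.006 ]
(319, 246) [0.4486 0.0895 0.006 ]
(319, 180) [0.5901 0.091  0.006 ]
(365, 190) [ 0.5696 -0.0084  0.006 ]
```

View pics/topc.png

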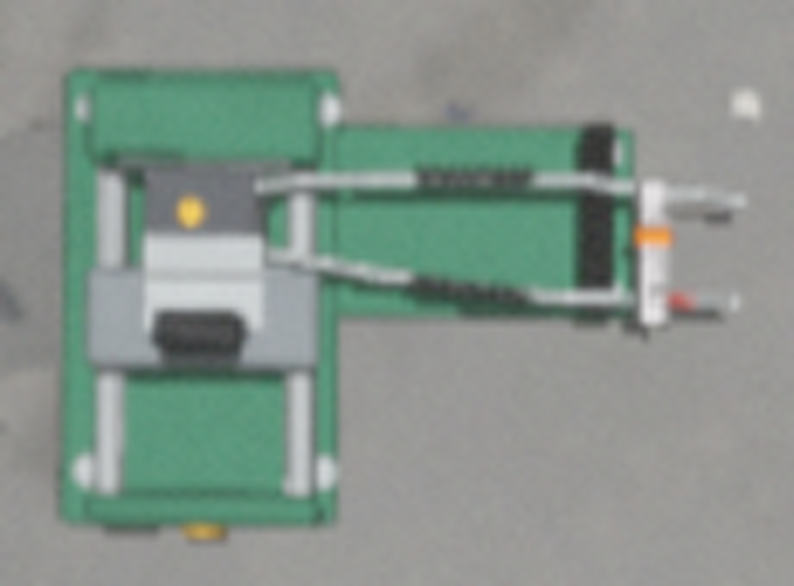

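Crop: tab top at crop (198,335), rigid pad at (475,180), sprung pad at (470,290), band at (653,236), pointer at (680,300). The vise is nearly axis-aligned, with vise x ≈ world −y.

Run:
```python
from h import *
d=np.load("cal.npz");K,E=d["K"],d["E"]
f=lambda u,v:(270+(u+.5)/6.9-.5,170+(v+.5)/6.9-.5)
for n,u,v,z in [("tab",198,333,.087),("rigid",475,180,.044),("sprung",470,290,.044),("band",653,236,.055),("ptr",680,300,.055),("plTL",65,72,.006),("plTR",337,72,.006),("plBL",60,524,.006),("plBR",335,524,.006),("armT",630,128,.006),("armL",342,128,.006)]:
  print(n,onz(f(u,v),K,E,z).round(4))
s=telemetry.read_state();R=np.array(s["tcp_rot"]);p=np.array(s["position"])
from scipy.spatial.transform import Rotation as Ro
tab=onz(f(198,333),K,E,.087)
W=np.array([[0,1,0],[1,0,0],[0,0,-1.]])
print("shift",R.T@(np.array([tab[0],tab[1],.17])-p),"rot",Ro.from_matrix(R.T@W).as_rotvec())
```

```text
tab [0.5071 0.1314 0.087 ]
rigid [0.5542 0.051  0.044 ]
sprung [0.5213 0.0522 0.044 ]
band [ 0.5375 -0.0011  0.055 ]
ptr [ 0.5187 -0.0092  0.055 ]
plTL [0.589 0.177 0.006]
plTR [0.59   0.0922 0.006 ]
plBL [0.4488 0.1763 0.006 ]
plBR [0.4496 0.0913 0.006 ]
armT [5.736e-01 5.000e-04 6.000e-03]
armL [0.5725 0.0905 0.006 ]
shift [-0.39279898 -0.27753593  0.05206769] rot [-1.90337737e-03  7.46426859e-04  1.10101396e+00]
```

>>> servo_tool([
  [[-0.04,-0.028,0.0],[0,0,0.11]],
  [[-0.085,-0.06,0.005],[0,0,0.24]],
  [[-0.13,-0.092,0.01],[0,0,0.37]],
  [[-0.175,-0.124,0.015],[0,0,0.5]],
  [[-0.22,-0.155,0.02],[0,0,0.63]],
  [[-0.265,-0.187,0.025],[0,0,0.76]],
  [[-0.31,-0.219,0.03],[0,0,0.89]],
  [[-0.35,-0.247,0.04],[0,0,1.0]],
  [[-0.38,-0.268,0.05],[-0.001,0.001,1.08]],
  [[-0.393,-0.278,0.052],[-0.002,0.001,1.11]],
  [[-0.393,-0.278,0.052],[-0.002,0.001,1.11]],
], gripper=0.05)

```text
time_s: 1.48
position: [0.5074, 0.1311, 0.1704]
tcp_rot: [[0.01, 1.0, 0.0], [1.0, -0.01, 0.002], [0.002, 0.0, -1.0]]
force: [-0.2, 0.4, -0.1]
opening: 0.572
```

Run:
```python
from h import *
a,K,E=cap("wrist");cv2.imwrite("pics/w1.png",a);np.savez("calw1.npz",K=K,E=E)
s=telemetry.read_state();print(s["position"],s["tcp_rot"],s["time_s"],s["opening"],s["force"])
print("cam",E.round(3).tolist(),K[0,0]);print("tab proj",proj((.507,.131,.087),K,E),"grip",proj((.54,.052,.037),K,E))
```

```text
[0.50695823 0.1319697  0.17056077] [[ 8.68174598e-03  9.99962274e-01  2.77407109e-04]
 [ 9.99959567e-01 -8.68237197e-03  2.34123874e-03]
 [ 2.34355897e-03  2.57069852e-04 -9.99997221e-01]] 1.525 0.5742956343858979 [-0.65889886  0.19737922  1.06651126]
cam [[1.0, -0.009, -0.002, 0.509], [-0.009, -0.954, -0.301, 0.213], [0.001, 0.301, -0.954, 0.333], [0.0, 0.0, 0.0, 1.0]] 355.0490521792545
tab proj [323.75392743 200.04787226] grip [360.47856588 263.11430397]
```

View pics/w1.png

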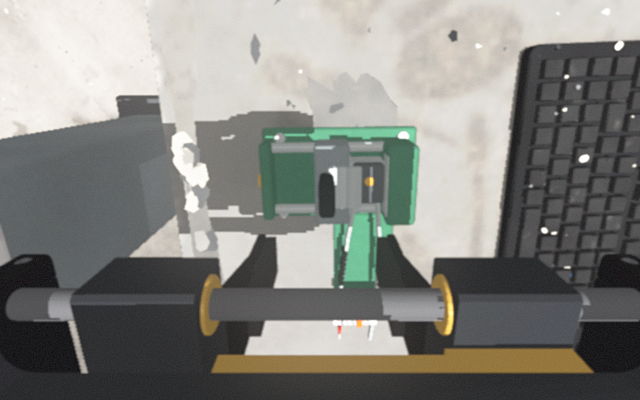

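The wrist view shows the tab centred at (327,196), about 2 mm from the prediction. I'll narrow the opening so the far finger clears the pivot screw at (370,182), then descend.

>>> servo_tool([
  [[0.002,0.001,0.02],[0,0,0]],
  [[0.002,0.001,0.05],[0,0,0]],
  [[0.002,0.001,0.075],[0,0,0]],
  [[0.002,0.001,0.095],[0,0,0]],
  [[0.002,0.001,0.105],[0,0,0]],
  [[0.002,0.001,0.108],[0,0,0]],
  [[0.002,0.001,0.108],[0,0,0]],
], gripper=0.028)

```text
time_s: 2.4
position: [0.5088, 0.1341, 0.063]
tcp_rot: [[0.008, 1.0, 0.002], [1.0, -0.008, 0.002], [0.002, 0.002, -1.0]]
force: [-0.6, 0.3, 0.4]
opening: 0.319
```

>>> servo_tool([
  [[0,0,0],[0,0,0]],
  [[0,0,0],[0,0,0]],
  [[0,0,0],[0,0,0]],
  [[0,0,0],[0,0,0]],
], gripper=0.008)

```text
time_s: 2.9
position: [0.508, 0.1336, 0.0629]
tcp_rot: [[0.008, 1.0, 0.0], [1.0, -0.008, 0.002], [0.002, 0.0, -1.0]]
force: [-2.5, 0.4, 5.8]
opening: 0.133
```

Opening of 11.6 mm: the tab is gripped. Now I pull it towards −x.

>>> servo_tool([
  [[0,-0.003,0],[0,0,0]],
  [[0,-0.008,0],[0,0,0]],
  [[0,-0.013,0],[0,0,0]],
  [[0,-0.018,0],[0,0,0]],
  [[0,-0.023,0],[0,0,0]],
  [[0,-0.027,0],[0,0,0]],
  [[0,-0.029,0],[0,0,0]],
  [[0,-0.029,0],[0,0,0]],
])

```text
time_s: 3.9
position: [0.4796, 0.1336, 0.0629]
tcp_rot: [[0.009, 1.0, 0.002], [1.0, -0.009, 0.001], [0.001, 0.002, -1.0]]
force: [2.6, -2.3, 6.7]
opening: 0.137
```

>>> servo_tool([
  [[0,-0.001,0],[0,0,0]],
  [[0,-0.002,0],[0,0,0]],
  [[0,-0.002,0],[0,0,0]],
])

```text
time_s: 4.28
position: [0.4796, 0.1336, 0.0629]
tcp_rot: [[0.009, 1.0, 0.006], [1.0, -0.009, 0.001], [0.002, 0.006, -1.0]]
force: [6.4, -2.6, 2.9]
opening: 0.134
```

>>> servo_tool([
  [[0,-0.001,0],[0,0,0]],
  [[0,-0.002,0],[0,0,0]],
  [[0,-0.002,0],[0,0,0]],
  [[0,-0.002,0],[0,0,0]],
])

```text
time_s: 4.78
position: [0.4796, 0.1336, 0.0629]
tcp_rot: [[0.009, 1.0, 0.009], [1.0, -0.009, 0.002], [0.002, 0.009, -1.0]]
force: [9.4, -3.3, 0.1]
opening: 0.134
```

The position is fixed while the force rises to 9.4 N, so the jaw is at its end stop. I'll unload, release, rise and look again.

>>> servo_tool([
  [[0,0.003,0],[0,0,0]],
  [[0,0.004,0],[0,0,0]],
])

```text
time_s: 5.03
position: [0.4796, 0.1336, 0.0629]
tcp_rot: [[0.009, 1.0, 0.001], [1.0, -0.009, 0.001], [0.001, 0.001, -1.0]]
force: [0.5, -2.7, 8.3]
opening: 0.137
```

>>> servo_tool([
  [[0,0,0],[0,0,0]],
  [[0,0,0],[0,0,0]],
  [[0,0,-0.01],[0,0,0]],
  [[0,0,-0.04],[0,0,0]],
  [[0.01,0.01,-0.08],[0,0,0]],
  [[0.03,0.03,-0.12],[0,0,0]],
  [[0.045,0.05,-0.14],[0,0,0]],
  [[0.05,0.06,-0.15],[0,0,0]],
  [[0.05,0.06,-0.15],[0,0,0]],
  [[0.05,0.06,-0.15],[0,0,0]],
], gripper=0.03)

```text
time_s: 6.28
position: [0.5383, 0.1829, 0.212]
tcp_rot: [[0.009, 1.0, -0.002], [1.0, -0.009, 0.001], [0.001, -0.002, -1.0]]
force: [-0.4, -0.3, 0.6]
opening: 0.347
```

Run:
```python
from h import *
a,K,E=cap("wrist");b,K2,E2=cap("top");np.savez("calw2.npz",K=K,E=E)
cv2.imwrite("pics/w2f.png",a);cv2.imwrite("pics/t2f.png",b)
A=cv2.resize(a[150:320,200:440],None,fx=3.3,fy=3.3,interpolation=cv2.INTER_CUBIC)
cv2.imwrite("pics/w2.png",A)
cv2.imwrite("pics/t2.png",cv2.resize(b[170:255,270:385],None,fx=6.9,fy=6.9,interpolation=cv2.INTER_CUBIC))
s=telemetry.read_state();print(s["position"],s["tcp_rot"],s["time_s"],s["opening"],s["force"])
```

```text
[0.53845203 0.18274358 0.21178238] [[ 0.00934764  0.99995479 -0.00174236]
 [ 0.99995531 -0.00934516  0.00142726]
 [ 0.00141091 -0.00175562 -0.99999746]] 6.375 0.34542519746479083 [ 0.45061021 -1.30858085  0.13296802]
```

View pics/w2.png

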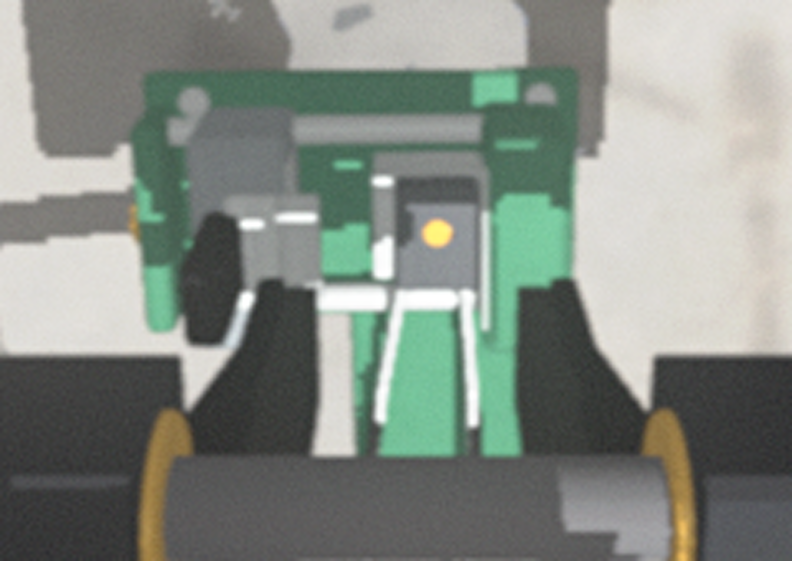

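Wrist view: the jaw is fully back against the left end wall and the heel is free. The pivot is at crop (437,233), and the pads begin at (380,428) and (475,428).

Run:
```python
from h import *
d=np.load("calw2.npz");K,E=d["K"],d["E"]
f=lambda u,v:(200+u/3.3,150+v/3.3)
for n,u,v,z in [("pivot",437,233,.046),("sprEnd",380,428,.044),("rigEnd",475,428,.044),("heelL",397,292,.044),("heelR",476,292,.044)]: print(n,onz(f(u,v),K,E,z).round(4))
```

```text
pivot [0.5452 0.1333 0.046 ]
sprEnd [0.5268 0.0655 0.044 ]
rigEnd [0.5572 0.0653 0.044 ]
heelL [0.5329 0.113  0.044 ]
heelR [0.5572 0.1128 0.044 ]
```

View pics/t2.png

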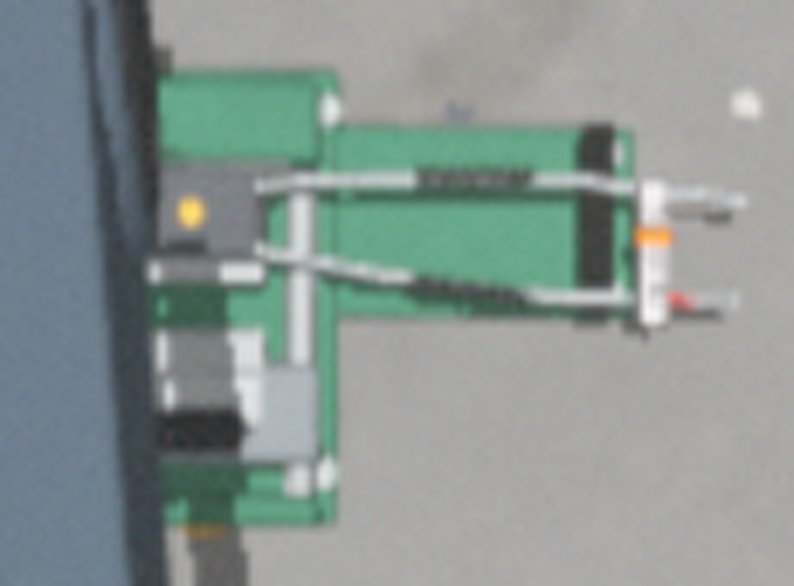

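Top view agrees: the jaw is back and the heel uncovered. Grip point is about (0.5425, 0.049) and the middle between the pads at x ≈ 0.538. I'll move over it and descend.

>>> servo_tool([
  [[-0.03,0.001,0.0],[0,0,-0.004]],
  [[-0.07,0.002,0.01],[0,0,-0.008]],
  [[-0.11,0.003,0.04],[0,0,-0.013]],
  [[-0.13,0.004,0.08],[0,0,-0.013]],
  [[-0.134,0.004,0.12],[0,0,-0.013]],
  [[-0.134,0.004,0.15],[0,0,-0.013]],
  [[-0.134,0.004,0.175],[0,0,-0.013]],
  [[-0.134,0.004,0.188],[0,0,-0.013]],
  [[-0.134,0.004,0.191],[0,0,-0.013]],
  [[-0.134,0.004,0.191],[0,0,-0.013]],
], gripper=0.06)

```text
time_s: 7.62
position: [0.5432, 0.0494, 0.0218]
tcp_rot: [[-0.004, 1.0, 0.002], [1.0, 0.004, 0.002], [0.002, 0.002, -1.0]]
force: [0.5, 0.0, -0.6]
opening: 0.693
```

>>> servo_tool([
  [[0,0,0],[0,0,0]],
  [[0,0,0],[0,0,0]],
  [[0,0,0],[0,0,0]],
], gripper=0.038)

```text
time_s: 8.0
position: [0.5423, 0.0494, 0.0218]
tcp_rot: [[-0.004, 1.0, 0.0], [1.0, 0.004, 0.002], [0.002, 0.0, -1.0]]
force: [-2.3, -1.2, 0.8]
opening: 0.467
```

Run:
```python
from h import *
a,K,E=cap("wrist");b,K2,E2=cap("side");c,_,_=cap("top")
A=cv2.resize(a[150:400,200:460],None,fx=2,fy=2,interpolation=cv2.INTER_CUBIC)
B=cv2.resize(b[180:270,270:370],(555,500),interpolation=cv2.INTER_CUBIC)[:, :280*1]
C=cv2.resize(b[190:265,285:355],None,fx=4,fy=4,interpolation=cv2.INTER_CUBIC)
D=cv2.resize(c[180:235,320:385],None,fx=4,fy=3.6,interpolation=cv2.INTER_CUBIC)
o=np.zeros((500,800,3),np.uint8);o[:500,:520]=A;o[:300,520:800]=C;o[302:500,520:780]=D
cv2.imwrite("pics/m3.png",o)
s=telemetry.read_state();print(s["position"],s["tcp_rot"],s["time_s"],s["opening"]*.087,s["force"])
```

```text
[0.54214565 0.04947075 0.02151751] [[-4.10444987e-03  9.99991544e-01 -2.54541742e-04]
 [ 9.99989894e-01  4.10490978e-03  1.83340589e-03]
 [ 1.83443526e-03 -2.47014047e-04 -9.99998287e-01]] 8.15 0.038528680720133476 [-2.19244198 -0.3669032   0.36624696]
```

View pics/m3.png

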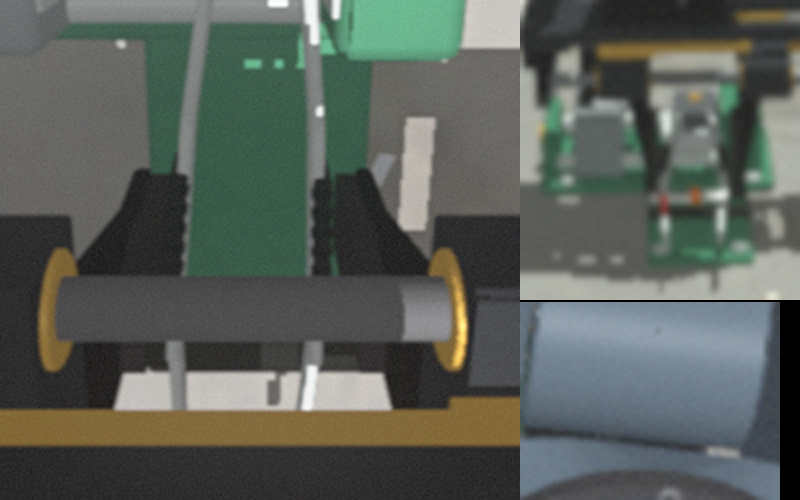

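The wrist view shows the sprung pad at (180,230) touching the left finger, with a small gap at the right one. Side inset: pointer (663,203), band (697,195). I'll shift 2 mm to +x, take a light squeeze, then lift.

>>> servo_tool([
  [[0,0.001,0],[0,0,0]],
  [[0,0.002,0],[0,0,0]],
  [[0,0.002,0],[0,0,0]],
  [[0,0.002,0],[0,0,0]],
], gripper=0.032)

```text
time_s: 8.65
position: [0.5447, 0.0492, 0.0214]
tcp_rot: [[-0.004, 1.0, 0.001], [1.0, 0.004, 0.002], [0.002, 0.001, -1.0]]
force: [-2.6, -2.7, 1.9]
opening: 0.369
```

>>> servo_tool([
  [[0,0,-0.003],[0,0,0]],
  [[0,0,-0.01],[0,0,0]],
  [[0,0,-0.02],[0,0,0]],
  [[0,0,-0.03],[0,0,0]],
  [[0,0,-0.03],[0,0,0]],
])

```text
time_s: 9.28
position: [0.5462, 0.0493, 0.0528]
tcp_rot: [[-0.004, 1.0, 0.005], [1.0, 0.004, 0.002], [0.002, 0.005, -1.0]]
force: [0.7, -0.6, -1.6]
opening: 0.369
```

Run:
```python
from h import *
a,K,E=cap("wrist");b,K2,E2=cap("side")
A=cv2.resize(a[150:400,200:460],None,fx=1.6,fy=1.6,interpolation=cv2.INTER_CUBIC)
C=cv2.resize(b[170:270,275:370],None,fx=4,fy=4,interpolation=cv2.INTER_CUBIC)
o=np.zeros((400,796,3),np.uint8);o[:400,:416]=A;o[:,416:]=C
cv2.imwrite("pics/m4.png",o)
s=telemetry.read_state();print(s["position"],s["tcp_rot"],s["time_s"],s["opening"]*.087,s["force"],s["moment"])
```

```text
[0.54522807 0.04939197 0.05184055] [[-0.00391956  0.99998978  0.00225179]
 [ 0.99999082  0.00391565  0.00174061]
 [ 0.00173178  0.00225859 -0.99999595]] 9.375 0.03212978624920817 [-0.1962763   0.273456   -1.08275126] [-0.08988917  0.02495821 -0.0567649 ]
```

View pics/m4.png

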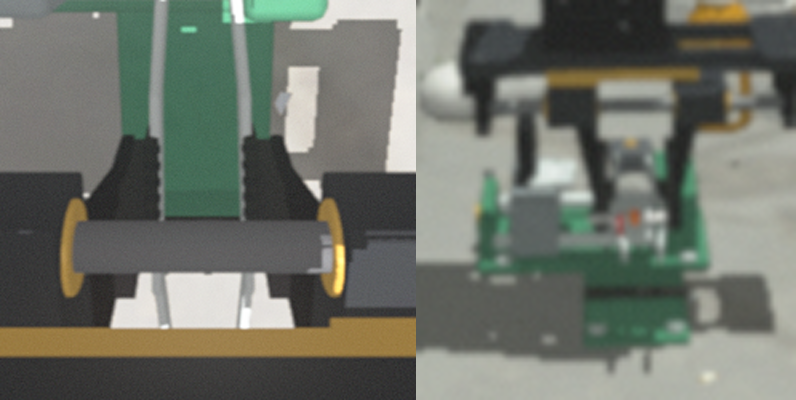

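The tweezers are lifted, with about 1.1 N of weight and symmetric pads. The side inset shows pointer (619,222) and band (636,215). I'll raise them and bring them closer to the side camera, still above the bench.

>>> servo_tool([
  [[0,0,-0.015],[0,0,0]],
  [[-0.01,0,-0.04],[0,0,0]],
  [[-0.025,-0.002,-0.07],[0,0,0]],
  [[-0.04,-0.004,-0.1],[0,0,0]],
  [[-0.06,-0.006,-0.13],[0,0,0]],
  [[-0.08,-0.008,-0.155],[0,0,0]],
  [[-0.1,-0.01,-0.175],[0,0,0]],
  [[-0.115,-0.011,-0.19],[0,0,0]],
  [[-0.125,-0.012,-0.198],[0,0,0]],
  [[-0.13,-0.012,-0.2],[0,0,0]],
  [[-0.13,-0.012,-0.2],[0,0,0]],
  [[-0.13,-0.012,-0.2],[0,0,0]],
])

```text
time_s: 10.88
position: [0.5327, -0.0804, 0.2504]
tcp_rot: [[-0.004, 1.0, -0.001], [1.0, 0.004, 0.003], [0.003, -0.001, -1.0]]
force: [0.2, -0.6, -1.4]
opening: 0.369
```

```bash
cat > meas.py <<'E'
from h import *
import sys
s=telemetry.read_state();p=np.array(s["position"]);R=np.array(s["tcp_rot"])
b,K,E=cap("side")
g=p-R[:,2]*.019; t=g-R[:,0]*.062
u0,v0=proj(t,K,E);u0,v0=int(u0),int(v0)
w=b[max(v0-45,0):v0+35,u0-40:u0+40]
h=cv2.cvtColor(w,cv2.COLOR_BGR2HSV)
for n,m in [("red",cv2.inRange(h,(0,130,70),(6,255,255))|cv2.inRange(h,(172,130,70),(180,255,255))),("orange",cv2.inRange(h,(8,130,110),(20,255,255)))]:
  k,l,st,ce=cv2.connectedComponentsWithStats(m)
  for i in range(1,k):
    if st[i,4]>3:
      c=ce[i]+[u0-40,max(v0-45,0)];print(n,st[i],c.round(2))
z=E[:3,:3].T@(t-E[:3,3]);print("mm/px",1000*z[2]/K[0,0],"t",t)
cv2.imwrite("pics/%s.png"%sys.argv[1],cv2.resize(w,None,fx=7,fy=7,interpolation=cv2.INTER_CUBIC))
print(p,R[:,2],s["time_s"],s["opening"]*.087,s["force"],s["moment"])
E
python3 meas.py g1
```

```text
red [75 30  4  4 11] [359.45 142.64]
red [16 44  5  2  9] [300.78 155.44]
red [77 65  3  3  9] [361. 177.]
orange [70 34  3  3  6] [354.   146.17]
orange [77 35  2  4  6] [360.33 147.17]
orange [38 36  3  4  9] [322.11 148.33]
orange [ 61  60  16  20 166] [351.45 177.32]
mm/px 1.670798218934722 t [ 0.53299687 -0.1424659   0.26923263]
[ 0.53271104 -0.08041585  0.25039891] [-5.72935480e-04  2.67818685e-03 -9.99996250e-01] 10.875 0.03207202792390881 [ 0.20763179 -0.60658579 -1.37894135] [-0.08065826  0.01069976 -0.01896717]
```

View pics/g1.png

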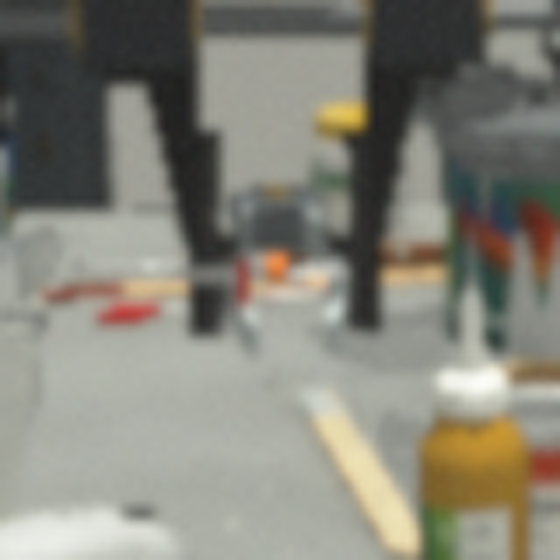

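Crop g1: pointer at (243,280), band at (277,265), so a gap of about 4.8 px ≈ 8 mm, or about 4.5 mm more at the pads. The legs look level. I'll squeeze most of the way and remeasure.

>>> servo_tool([
  [[0,0,0],[0,0,0]],
  [[0,0,0],[0,0,0]],
  [[0,0,0],[0,0,0]],
  [[0,0,0],[0,0,0]],
], gripper=0.029)

```text
time_s: 11.42
position: [0.5332, -0.081, 0.2512]
tcp_rot: [[-0.004, 1.0, 0.001], [1.0, 0.004, 0.002], [0.002, 0.001, -1.0]]
force: [0.4, 0.3, -1.7]
opening: 0.33
```

```bash
cat > meas2.py <<'E'
from h import *
import sys
s=telemetry.read_state();p=np.array(s["position"]);R=np.array(s["tcp_rot"]);g=p-R[:,2]*.019
im=[];
for i in range(4): b,K,E=cap("side");im.append(b.astype(float))
b=np.mean(im,0);B,G,Rr=b[...,0],b[...,1],b[...,2]
u0,v0=proj(g-R[:,0]*.062,K,E).astype(int)
sl=(slice(v0-12,v0+4),slice(u0-12,u0+8));vv,uu=np.mgrid[sl]
red=np.clip(np.minimum(Rr-G-25,60),0,None)*(G-B<20); ora=np.clip(G-B-35,0,None)*(Rr-G>30)
r,o=red[sl],ora[sl]
c=lambda w:((w*uu).sum()/w.sum(),(w*vv).sum()/w.sum(),w.sum())
print("red",np.round(c(r),2),"or",np.round(c(o),2),"gap mm",(c(o)[0]-c(r)[0])*1.67)
print(r.sum(0).astype(int),o.sum(0).astype(int),u0-12)
print("heel/grip/tip px",proj(g+R[:,0]*.085,K,E),proj(g,K,E),(u0,v0))
cv2.imwrite("pics/%s.png"%sys.argv[1],cv2.resize(b[v0-25:v0+20,u0-30:u0+30],None,fx=12,fy=12,interpolation=cv2.INTER_CUBIC))
print((u0-30,v0-25),p,s["time_s"],s["opening"]*.087,np.round(s["force"],2),np.round(s["moment"],3))
E
python3 meas2.py g2
```

```text
red [319.08 150.01 437.5 ] or [321.2  148.89  82.5 ] gap mm 3.5404000000000075
[  0   0   0   0   0   0   0  59 320  42   4   0  10   0   0   0   0   0
   0   0] [ 0  0  0  0  0  0  0  0  0 14 48 13  4  0  2  0  0  0  0  0] 311
heel/grip/tip px [322.97208468 136.46721249] [323.47181614 147.07584216] (np.int64(323), np.int64(156))
(np.int64(293), np.int64(131)) [ 0.53317976 -0.08095402  0.25120693] 11.425 0.02871161836669992 [ 0.37  0.29 -1.66] [-0.037  0.011  0.023][ WARN:0@5.846] global loadsave.cpp:1063 imwrite_ Unsupported depth image for selected encoder is fallbacked to CV_8U.
```

View pics/g2.png

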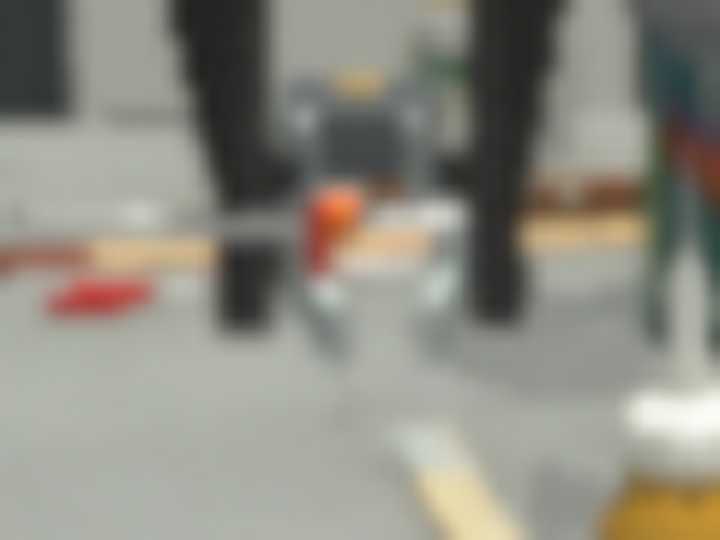

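Crop g2: pointer at (320,240), band at (341,210), 2–3.5 mm still to go, but the pixels overlap. I'll bring it nearer to the side camera for a finer look, then come back.

>>> servo_tool([
  [[-0.01,0,-0.005],[0,0,0]],
  [[-0.03,0,-0.015],[0,0,0]],
  [[-0.06,0,-0.03],[0,0,0]],
  [[-0.09,0,-0.045],[0,0,0]],
  [[-0.12,0,-0.06],[0,0,0]],
  [[-0.15,0,-0.075],[0,0,0]],
  [[-0.18,0,-0.085],[0,0,0]],
  [[-0.21,0,-0.09],[0,0,0]],
  [[-0.235,0,-0.09],[0,0,0]],
  [[-0.25,0,-0.09],[0,0,0]],
  [[-0.25,0,-0.09],[0,0,0]],
  [[-0.25,0,-0.09],[0,0,0]],
])

```text
time_s: 13.12
position: [0.5339, -0.3302, 0.3404]
tcp_rot: [[-0.005, 1.0, 0.0], [1.0, 0.005, 0.003], [0.003, 0.0, -1.0]]
force: [-0.0, 0.4, -0.2]
opening: 0.33
```

```bash
python3 meas2.py g3 2>/dev/null
```

```text
red [317.79 128.49 899.75] or [320.72 125.5  143.  ] gap mm 4.889159872497548
[  0   0   0   0 315 453 130   0   0   0   0   0   0   0   0   0   0   0
   0   0] [ 0  0  0  0  0  0  5 51 62 23  0  0  0  0  0  0  0  0  0  0] 313
heel/grip/tip px [323.75442253 112.58575972] [324.68610511 125.18517335] (np.int64(325), np.int64(137))
(np.int64(295), np.int64(112)) [ 0.53392442 -0.33021333  0.34041555] 13.125 0.028704754342723217 [-0.    0.41 -0.24] [-0.114  0.041  0.017]
```

View pics/g3.png

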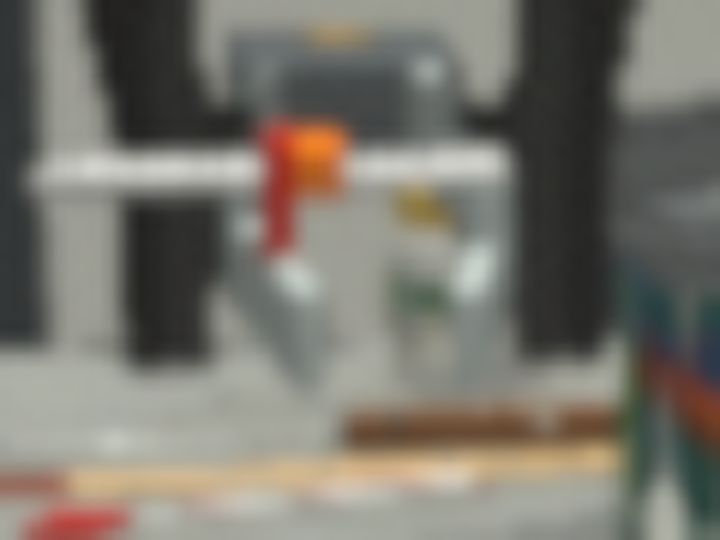

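Much clearer in g3: the pointer spans 262–297 and the band's right edge is at 348, so its centre is about 319. Gap is 3.3 px × 1.03 ≈ 3.4 mm, or about 1.9 mm more at the pads.

>>> servo_tool([
  [[0,0,0],[0,0,0]],
  [[0,0,0],[0,0,0]],
  [[0,0,0],[0,0,0]],
  [[0,0,0],[0,0,0]],
], gripper=0.027)

```text
time_s: 13.82
position: [0.534, -0.3312, 0.3407]
tcp_rot: [[-0.004, 1.0, 0.001], [1.0, 0.004, 0.002], [0.002, 0.001, -1.0]]
force: [-0.2, 0.1, -0.2]
opening: 0.313
```

```bash
python3 meas2.py g4 2>/dev/null
```

```text
red [ 319.18  128.38 1035.5 ] or [nan nan  0.] gap mm nan
[  0   0   0   0  19 181 458 351  24   0   0   0   0   0   0   0   0   0
   0   0] [0 0 0 0 0 0 0 0 0 0 0 0 0 0 0 0 0 0 0 0] 313
heel/grip/tip px [323.87549042 112.55599188] [324.77973868 125.07997841] (np.int64(325), np.int64(137))
(np.int64(295), np.int64(112)) [ 0.53404129 -0.33117818  0.34072428] 13.825 0.027210579543806564 [-0.24  0.09 -0.2 ] [-0.08   0.046  0.053]
```

View pics/g4.png

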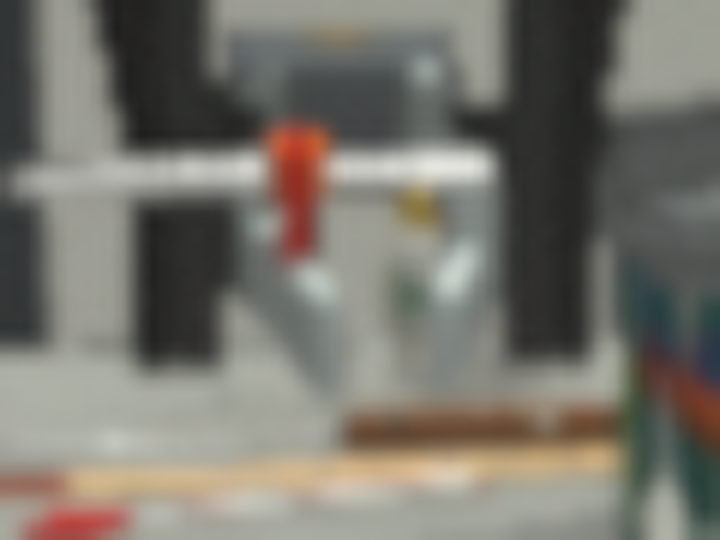

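In g4 the pointer (centre ≈297–299) stands on the band (270–328, centre 299). Pictures are used up, so I'll check the level numerically, comparing pivot and band heights with their values on the bench.

```bash
cat > lev.py <<'E'
from h import *
def find(b,box,lo,hi):
    u1,u2,v1,v2=box;h=cv2.cvtColor(b[v1:v2,u1:u2],cv2.COLOR_BGR2HSV);m=cv2.inRange(h,lo,hi)
    k,l,st,ce=cv2.connectedComponentsWithStats(m)
    return [(st[i,4],(ce[i]+[u1,v1]).round(2)) for i in range(1,k) if st[i,4]>1]
def zat(uv,y,K,E):
    d=E[:3,:3]@np.linalg.solve(K,[uv[0],uv[1],1.]);o=E[:3,3];return (o+d*(y-o[1])/d[1]).round(4)
E
python3 - <<'E'
from lev import *
d=np.load("cal.npz");K,E=d["K2"],d["E2"]
b=cv2.imread("pics/side.png")
bd=proj((.5375,-.013,.05),K,E);pv=proj((.5445,.134,.046),K,E);print("exp",pv,bd)
bx=lambda c,r:(int(c[0])-r,int(c[0])+r,int(c[1])-r,int(c[1])+r)
print("bench pivot",find(b,bx(pv,8),(12,60,80),(30,255,255)),"band",find(b,bx(bd,9),(3,100,80),(20,255,255)))
print("m3 style: pivot z",zat((328.75,214.25),.134,K,E),"band z",zat((328.9,238.6),-.013,K,E))
b,K,E=cap("side");s=telemetry.read_state();p=np.array(s["position"])
print("now pivot",find(b,(312,335,108,121),(12,60,80),(30,255,255)),"red/or",find(b,(313,326,118,138),(0,120,80),(20,255,255)))
yp,yb=p[1]+.085,p[1]-.062
print("now pivot z",zat((322.5,114.6),yp,K,E),"band top part z",zat((319.5,124),yb,K,E),p)
E
```

```text
exp [328.6188129 213.9081745] [326.65067581 239.23365223]
bench pivot [(np.int32(7), array([328.29, 214.  ]))] band [(np.int32(9), array([326.67, 238.44])), (np.int32(2), array([318. , 241.5]))]
m3 style: pivot z [0.5448 0.134  0.0451] band z [ 0.5424 -0.013   0.0514]
now pivot [] red/or [(np.int32(35), array([319.46, 126.23]))]
now pivot z [ 0.5318 -0.2462  0.3572] band top part z [ 0.5282 -0.3932  0.3732] [ 0.53402604 -0.33122695  0.34074523]
```

Run:
```python
from lev import *
d=np.load("cal.npz");K,E=d["K2"],d["E2"]
for n,vp,vb,ty in [("bench0",214.0,238.44,.0485),("m3",213.9,238.4,.0494),("m4",205.4,223.4,.0494),("g2",137.6,148.0,-.081),("g3",112+36.5/12-.5,112+158.5/12-.5,-.3302),("g4",112+36.5/12-.5,112+160/12-.5,-.3312)]:
  a=zat((325,vp),ty+.085,K,E)[2];b=zat((322,vb),ty-.062,K,E)[2];print(n,a,b,"tilt deg",np.degrees((b-a-.006)/.147).round(2))
for n in ("g2","g3","g4"):
  im=cv2.imread(f"pics/{n}.png");h=cv2.cvtColor(im,cv2.COLOR_BGR2HSV)[:130,250:430]
  m=cv2.inRange(h,(10,55,90),(30,255,255));k,l,st,ce=cv2.connectedComponentsWithStats(m);print(n,[(st[i].tolist(),ce[i].round(1)) for i in range(1,k) if st[i,4]>50])
```

```text
bench0 0.0461 0.0523 tilt deg 0.08
m3 0.046 0.052 tilt deg -0.0
m4 0.0688 0.0875 tilt deg 4.95
g2 0.268 0.2844 tilt deg 4.05
g3 0.357 0.3723 tilt deg 3.62
g4 0.3572 0.3723 tilt deg 3.55
g2 [([88, 72, 43, 27, 928], array([109.3,  84.5]))]
g3 [([64, 26, 49, 21, 849], array([87.4, 35.8])), ([50, 114, 54, 16, 637], array([ 74.2, 122.7]))]
g4 []
```

The level check found a 3.5–5° tips-up tilt, picked up at lift-off and steady since (m4 4.9°, g2 4.0°, g4 3.6°). I'll correct it with a 0.066 rad turn about tool y while returning above the bench.

>>> servo_tool([
  [[0.005,0,0.0],[0,0.01,0]],
  [[0.02,0,0.005],[0,0.025,0]],
  [[0.045,0,0.012],[0,0.04,0]],
  [[0.075,0,0.02],[0,0.055,0]],
  [[0.105,0,0.03],[0,0.066,0]],
  [[0.135,0,0.04],[0,0.066,0]],
  [[0.165,0,0.05],[0,0.066,0]],
  [[0.195,0,0.06],[0,0.066,0]],
  [[0.22,0,0.067],[0,0.066,0]],
  [[0.24,0,0.07],[0,0.066,0]],
  [[0.25,0,0.07],[0,0.066,0]],
  [[0.25,0,0.07],[0,0.066,0]],
])

```text
time_s: 15.58
position: [0.5333, -0.0805, 0.2715]
tcp_rot: [[-0.005, 1.0, 0.001], [0.998, 0.005, 0.067], [0.067, 0.002, -0.998]]
force: [0.1, 0.3, -1.0]
opening: 0.313
```

>>> servo_tool([
  [[0,0,0],[0,0,0]],
  [[0,0,0],[0,0,0]],
  [[0,0,0],[0,0,0]],
])

```text
time_s: 15.95
position: [0.5332, -0.0817, 0.2712]
tcp_rot: [[-0.003, 1.0, 0.001], [0.998, 0.003, 0.068], [0.068, 0.001, -0.998]]
force: [-0.7, 0.5, -0.2]
opening: 0.311
```

Run:
```python
from lev import *
s=telemetry.read_state();p=np.array(s["position"]);R=np.array(s["tcp_rot"])
b=0
for i in range(4): a,K,E=cap("side");b=b+a.astype(float)/4
b=b.astype(np.uint8)
g=p+np.array([0,0,.0155]);P=g+[0,.085,.009];B=g+[0,-.062,.015]
up,ub=proj(P,K,E),proj(B,K,E);print("exp pivot",up,"band",ub)
bx=lambda c,r:(int(c[0])-r,int(c[0])+r,int(c[1])-r,int(c[1])+r)
fp=find(b,bx(up,9),(10,50,80),(30,255,255));fb=find(b,bx(ub,9),(4,120,80),(20,255,255));fr=find(b,bx(ub,10),(0,120,60),(6,255,255))+find(b,bx(ub,10),(172,120,60),(180,255,255))
print(fp,fb,fr)
L=b[int(ub[1])-7:int(ub[1])+9,int(ub[0])-9:int(ub[0])+7].astype(int)
print(bx(ub,9)[0],int(ub[1])-7);print((L[...,2]-L[...,1]));print(L[...,1]-L[...,0])
for i in fp:
  for j in fb: 
    a_,b_=zat(i[1],P[1],K,E)[2],zat(j[1],B[1],K,E)[2];print(a_,b_,np.degrees((b_-a_-.006)/.147))
print(p,R.round(3).tolist(),s["time_s"],s["opening"]*.087,np.round(s["force"],2))
```

```text
exp pivot [323.00124759 123.82323208] band [323.53576137 137.71547706]
[(np.int32(8), array([322.25, 124.75])), (np.int32(18), array([330.17, 127.89]))] [(np.int32(6), array([319.5, 140.5]))] [(np.int32(6), array([319.5, 140.5]))]
314 130
[[-1 -2 -4 -7 -8 -5 -3 -3 -3 -3 -3 -3 -7 -9 -7  2]
 [-1 -1 -3 -6 -6 -4 -3 -3 -3 -4 -2 -3 -5 -7 -7 -1]
 [ 0 -1 -3 -5 -4 -4 -4 -3 -3 -3 -2 -3 -4 -5 -5 -2]
 [-1  1 -1 -2 -3 -4 -1 -2 -1 -2 -2 -2 -3 -4 -5 -2]
 [ 0  0  1 -1 -2 -3 -1 -1 -2 -2 -1 -1 -2 -4 -5 -2]
 [-1 -1  0 -1 -1  0  0 -1 -1 -2 -1 -1 -2 -4 -5 -2]
 [-1  0 -1 -1 -1 -1  0  0 -1 -1 -1  0 -2 -4 -5 -3]
 [-1 -1 -1 -1  1  5  5  2 -1 -2 -1 -1 -2 -3 -4 -4]
 [-1 -1 -2  0  9 25 26 15  3  0  0  0 -2 -1 -3 -4]
 [ 0 -1 -1  4 23 54 58 29  7  1  0 -1 -2 -1 -1 -2]
 [ 0 -1 -1  4 23 64 72 36  8  1  0 -1 -1  0 -2 -2]
 [ 0 -1 -1  3 19 58 73 40  7 -1 -1  0 -2 -2 -4 -4]
 [-1  0 -1  0 14 47 64 36  6 -1 -2 -1 -2 -3 -5 -5]
 [-1 -1 -3 -2 10 42 59 30  5 -2 -1 -1 -2 -2 -6 -7]
 [ 0 -2 -2 -4  7 31 42 24  4 -1  0  0 -1 -3 -7 -8]
 [-1 -2 -2 -2  1  9 13  7  1  1  5  6  5 -2 -8 -8]]
[[ 1  1  3  3  4  3  0  0  1  1  1  2  4  6 
[... 294 characters left out ...]
 9  9 11 10  6  4]
 [ 1  2  2  3  6  9  9 10 10 10 10 10 11 11  8  4]
 [ 2  2  3  5  8 10 10 12 10  8  8  8 10 10  8  6]
 [ 2  4  4  4  7 14 12 11  9  8  7  7  9  9  8  7]
 [ 4  5  5  4  7 15 13 10  9  6  7  7  7  7  7  7]
 [ 4  3  4  4  7 11 12 11 10  8  7  7  7  7  7  5]
 [ 3  2  3  4  5  8 10 10 10 10 10  9 10  9  7  4]
 [ 2  1  3  5  4  5  7 10 11 11 10 11 11  9  7  6]
 [ 1  4  4  6  5  4  6  9 10 11 11 12 12 10  7  5]
 [ 2  4  6  6  5  6  7  8 10 12 13 15 14 12  9  7]]
0.2939 0.2972 -1.0523714604443595
0.2875 0.2972 1.4421386680163741
[ 0.53321956 -0.08168388  0.27122139] [[-0.003, 1.0, 0.001], [0.998, 0.003, 0.068], [0.068, 0.001, -0.998]] 15.95 0.027088329856443934 [-0.66  0.46 -0.15]
```

The tweezers are now level to about 1° and the pointer stays on the band (columns 319.85 and 319.6, within ~0.4 mm). The opening is holding at 27.1 mm. Handing in.

```bash
python3 -c "
from h import *
print(order.hand_in())"
```

```text
the job is handed in; nothing more can be done
None
```

I opened the vise jaw by its tab, then lifted the tweezers by their grip pads and squeezed them until the pointer stood on the orange band. I handed in at about 16 s with the arm still holding them there.

- **Jaw:** I pulled it until it stopped moving and the force rose to 9.4 N, well above the 3 N of sliding friction. Both the arm (28.4 mm) and the top camera (about 28 mm) measured slightly less travel than the nominal 30 mm. I took this as the end stop and did not push it a second time.
- **Height:** the tweezers are about 28 cm above the bench top.
- **Level:** at lift-off they tilted tips-up by 3.5–5°. I corrected this by turning the tool, and the last check shows about −1°, with a measuring error of about the same size.
- **Pointer:** it is within about 0.4 mm of the band's centre, with the pads' opening steady at 27.1–27.2 mm over the last checks.
- **Bystanders:** I never touched the bottle, air cap, marker or mouse, and all moves passed clear of them. I took no final picture to confirm their positions.

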